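Put the laundry bits away

TASK

Clear the laundry shelf: drop both clothes pegs into the blue jar and the red dosing scoop into the yellow tub so that it lies wholly inside, below the rim. Then close the jar with its cork stopper, level and fully home. Leave the jar, the tub and the cleaning bottles and the terracotta mug upright and where they stand.

Things in the scene. Friction and masses are not known exactly. Their poses are not given: they have to be found in the camera images.
- peg_orange: Orange plastic jumbo clothes peg with a steel spring, rigid, lying flat: 84 mm long (along its x), 18 mm wide (y), 16 mm high, about 30 g. Origin: centre of its underside as it lies.
- peg_green: Green plastic jumbo clothes peg with a steel spring, rigid, lying flat: 84 mm long (along its x), 18 mm wide (y), 16 mm high, about 30 g. Origin: centre of its underside as it lies.
- scoop: Red plastic dosing scoop, 133 mm long, standing on its cup's base, about 50 g. Origin: at table level under the middle of its length; x points along the handle, z up. Round open cup centred at x = -38 mm, 42 mm high, 56 mm across the rim and 50 mm at the base; straight handle from the cup to x = +67 mm, 16 mm wide (y), 12 mm thick, its mid-height 28 mm above the base.
- scoop_tip (a point): Free end of the scoop's handle, at its mid-height; its axes are the scoop's.
- stopper: Jar stopper standing upright, about 180 g: cork plug 24 mm high, tapering from 100 mm across at the bottom to 115 mm at its top, then a wooden flange 134 mm across and 8 mm thick that comes to rest on the jar's rim, then a dark cylindrical wooden knob 34 mm across from 32 to 66 mm above the bottom. Origin: centre of the plug's underside; z up through the knob.
- stopper_seat (a point): Centre of the underside of the stopper's flange, 24 mm above the stopper's origin; at the rim's height when fully home.
- jar: Open blue stoneware jar, round, loose, standing upright, 0.9 kg: 132 mm across, 125 mm high, wall 6 mm, mouth 120 mm across, inner floor 8 mm up. Origin: centre of its underside.
- jar_rim (a point): Centre of the jar's mouth at rim height (125 mm above its origin).
- tub: Open yellow rectangular detergent tub, empty, loose, 0.9 kg: outside 180 mm (x) by 140 mm (y), 110 mm high, walls 4 mm, floor about 4 mm. Origin: centre of its underside.
- tub_rim (a point): Centre of the tub's open top at rim height (110 mm above its origin).
- softener: Bystander: white round softener bottle with blue label and cap, 60 mm across, 205 mm high, 0.8 kg, near the middle of the shelf. Origin: centre of its underside.
- spray: Bystander: green spray bottle with white trigger head, 64 mm across, 200 mm high, 0.7 kg, close beside the jar. The head reaches 45 mm from the axis towards its -x and 21 mm towards +x. Origin: centre of its underside.
- remover: Bystander: white and red can of stain remover, 64 mm across, 180 mm high, 0.7 kg, close beside the tub. Origin: centre of its underside.
- mug: Bystander: empty terracotta-coloured ceramic mug without handle, 68 mm across the rim, 75 mm high, 0.4 kg, on the middle line of the shelf, nearer the robot than the softener. Origin: centre of its underside.

How it is judged:
By the outcome, as a careful person would: the job done as asked, in the order asked, and still so for the second after the job is handed in, with the robot touching nothing.
It also fails if it takes over 72 s, if anything falls off the work surface, if the arm or the gripper's body presses on something with over 40 N, if the wrist force passes 120 N, or if a joint passes its speed limit or range.

ROBOT

A 6-joint arm with a two-finger parallel gripper is mounted at the origin on the work surface. World frame = base frame: x ahead of the robot, y to its left, z up, the work surface at z = 0. Lengths are in mm, angles in rad, forces in N, time in s.
With the tool pointing down it reaches from about 350 to 875 mm from the base axis. Payload 4.2 kg.
Tool frame: the origin (TCP) lies at the very end of the fingers, on their centre line; the grasp point (between the pads) lies 19 mm behind it; z points along the fingers, y is the line along which they close (so a half turn about z gives the same grasp; the last joint's range is limited). The gripper opens to 85 mm and grips with 20 to 120 N. Pads are 22 mm wide; open, the fingers measure 114 mm over their backs; the gripper's body (76 mm by 85 mm) begins 54 mm behind the grasp point. The pads swing forward as they close: fully open they stand 13 mm farther back than shut.
Start: joints at [-0.956, 0.385, 0.008, 0, -1.194, -0.259], TCP at [217.727, -585.828, 231.312] pointing down, gripper open.
Joint ranges: [-3.14, 3.14], [-1.21, 2.06], [-1.07, 1.41], [-3.16, 2.05], [-2.99, -0.16], [-3.1, 3.1]. Speed limits (rad/s): [2.79, 2.79, 3.14, 3.14, 3.14, 3.14].

INTERFACE

Orientations are given as a unit quaternion [x, y, z, w].
In Python, from bench import arm gives the robot as it stands. The module is installed in compiled form; this text tells all that it offers.
- The arm moves only by the tool drive_tool, never from a script. Its argument "targets" is a list of rows, each a list of 5 numbers: the closure, from -1 (fully open) to 1 (shut), then the shift along the tool's x, y, z in mm, then the turn about the tool's z in degrees. In form: [[grip, tx, ty, tz, roll], ...]. A call has 1 to 12 rows; each row is the pose to reach, as a shift and turn from the pose commanded when the call began, along the tool's axes at that moment; what a row does not reach only later rows make up. A row lasts 1/10 s, in which the tool goes at most 50 mm and 8.59 degrees, less where a joint would pass 70% of its speed; a pose out of reach is approached as far as the arm can. A call with a gripper value outside its range is refused whole. The fingers move at their own pace and stop on an object; the grip force is fixed at half the most. Time passes only in rows, so rows that repeat a pose let the fingers close. It gives the time, the measured TCP pose, the force, the opening and the grip force at its end, in the units of the state.
- arm.read_state(): the state, without advancing time (a new reading comes with each control period).
- arm.get_image(name): name is "scene" or "top"; returns the picture (384x512x3 uint8, blue, green, red); there is no depth.
- arm.camera_params(name): a dict with "fov_y" (degrees; the focal length in pixels is half the picture's height over the tangent of half this angle, whatever the lens; pixels are square), "cx", "cy" (the principal point, pixels), "rvec" (rotation vector, rad) and "tvec" (3), from world to camera coordinates, as OpenCV has them. Camera axes: x right, y down, z forward; pixel columns grow to the right and rows downward; lengths in mm; the calibration is good to about 2 mm. A picture is of the moment at which its call begins. camera_params takes no time and is no camera call.
- arm.job_done(): hands the job in; it is judged then, once.
The state is a dict: "clock": time; "joints": joint angles; "joint_vel": joint speeds; "joint_efforts": joint torques, N m; "position": TCP position; "ee_rot": TCP orientation; "contact_force": force on the tool from outside, world axes, zero at the start; "wrist_torque": the same for the moment, N m; "gripper_width": finger opening in mm; "grasp_force": force on a finger pad.
Only numpy, scipy, OpenCV 4.12 (cv2) and the standard library are available. Lean on these libraries where they do the work, as an engineer would, in place of code of your own. Each camera call takes 0.05 s, during which the arm holds its last target. There are 200 camera calls.

## Working session

There is one attempt and no reset: what is moved stays moved. The work goes in short steps, Python scripts to look and compute and a tool call to move; the robot and the scene stay as the last step left them, time stands still between calls to the robot, and variables do not carry over. Pictures are saved under pics/ and viewed, at most 14 in all, crops included, and the job is handed in when it is done.

Besides the shell and the picture viewer there is one more tool, called after "Emit:" by a JSON object that holds its "method" and its "body". drive_tool: Moves the arm, as the interface text tells. Its arguments: {"type":"object","properties":{"targets":{"type":"array","items":{"type":"array","items":{"type":"number"}}}},"required":["targets"]}

```bash
mkdir -p pics
python3 - <<'E'
from bench import arm
import cv2
for n in("scene","top"):
    cv2.imwrite(f"pics/{n}0.png",arm.get_image(n)); print(n,arm.camera_params(n))
s=arm.read_state();print(s)
E
```

```text
scene {'fov_y': 49.109237646533636, 'cx': 249.83171728943253, 'cy': 190.57092433106754, 'rvec': array([ 0.85877172,  2.54257073, -1.0626172 ]), 'tvec': array([ 439.94510542, -150.47737905, 1427.96137287])}
top {'fov_y': 57.1699729372935, 'cx': 252.93850024716673, 'cy': 189.03856515392008, 'rvec': array([ 2.15036676, -2.09057471,  0.22028143]), 'tvec': array([ -47.22850739,  546.03412412, 1061.19744744])}
{'clock': 0.1, 'joints': array([-9.56410711e-01,  3.85472989e-01,  6.79221345e-03, -4.03704328e-04,
       -1.19397657e+00, -2.58609417e-01]), 'joint_vel': array([-0.00149963, -0.0008394 ,  0.00288397,  0.00182235,  0.00057373,
       -0.00049538]), 'joint_efforts': array([ 5.60558055e-04, -3.93318951e+01,  1.88929385e+01,  4.19785917e+00,
       -2.55585073e-03,  4.39337015e-06]), 'position': array([ 217.54415923, -585.38597468,  230.35126117]), 'ee_rot': array([-1.76878041e-01,  9.84232319e-01,  9.22581104e-04, -2.23359460e-04]), 'contact_force': array([-0.51629562,  0.07019442, -0.41872774]), 'wrist_torque': array([ 0.02744138, -0.02174764,  0.0112716 ]), 'grasp_force': 0.0, 'gripper_width': 85.7106214664923}
```

View pics/scene0.png

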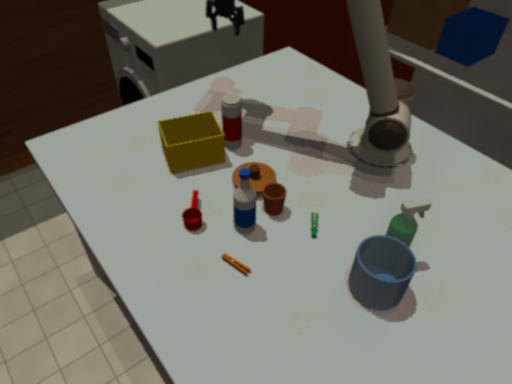

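View pics/top0.png

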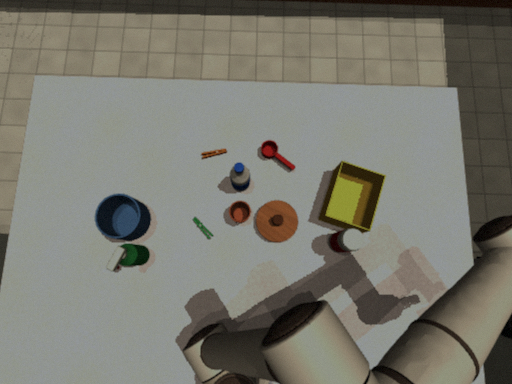

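The scene view shows the tub at (192,142), remover at (232,120), stopper at (254,180), softener at (245,205), mug at (274,198), scoop at (193,212), orange peg at (236,264), green peg at (314,224), jar at (381,270) and spray at (403,225). In the top view the jar is at (123,216), spray (132,255), green peg (203,228), orange peg (214,154), scoop (270,150)-(293,168), softener (240,177), mug (240,212), stopper (277,221), tub (353,196) and remover (345,240).

```bash
cat > h.py <<'E'
import cv2, numpy as np
from bench import arm
P={n:arm.camera_params(n) for n in("scene","top")}
def KRt(n):
    p=P[n]; f=192/np.tan(np.radians(p["fov_y"]/2))
    return np.array([[f,0,p["cx"]],[0,f,p["cy"]],[0,0,1]]),cv2.Rodrigues(p["rvec"])[0],p["tvec"]
def plane(n,uv,z):
    K,R,t=KRt(n); c=-R.T@t; uv=np.atleast_2d(np.array(uv,float))
    d=(R.T@np.linalg.inv(K)@np.c_[uv,np.ones(len(uv))].T).T
    return c+d*((z-c[2])/d[:,2])[:,None]
def proj(n,X):
    K,R,t=KRt(n); return cv2.projectPoints(np.atleast_2d(np.array(X,float)),cv2.Rodrigues(R)[0],t,K,None)[0][:,0]
def hsv(im): return cv2.cvtColor(im,cv2.COLOR_BGR2HSV)
def mask(im,lo,hi,box):
    m=cv2.inRange(hsv(im),np.array(lo),np.array(hi)); k=np.zeros_like(m); x0,y0,x1,y1=box; k[y0:y1,x0:x1]=255
    m&=k; n,l,s,c=cv2.connectedComponentsWithStats(m)
    i=1+np.argmax(s[1:,4]); return (l==i).astype(np.uint8)
def pts(m): 
    y,x=np.nonzero(m); return np.c_[x,y].astype(float)
def axis(xy):
    c=xy.mean(0); u,s,v=np.linalg.svd(xy-c,full_matrices=False); p=(xy-c)@v[0]; q=(xy-c)@v[1]
    return c,np.degrees(np.arctan2(v[0,1],v[0,0])),np.ptp(p),np.ptp(q)
E
cat > m.py <<'E'
from h import *
T=cv2.imread("pics/top0.png");S=cv2.imread("pics/scene0.png")
np.set_printoptions(precision=1,suppress=True)
for n,im,b in(("top",T,(195,142,232,165)),("scene",S,(215,248,256,280))):
    print("orange",n,axis(plane(n,pts(mask(im,(5,120,60),(22,255,255),b)),12)[:,:2]))
for n,im,b in(("top",T,(188,212,218,243)),("scene",S,(306,207,324,242))):
    print("green",n,axis(plane(n,pts(mask(im,(45,90,40),(85,255,255),b)),12)[:,:2]))
# scoop
m=mask(T,(0,130,60),(8,255,255),(255,135,300,176))|mask(T,(170,130,60),(180,255,255),(255,135,300,176))
q=pts(m);print("scoop box",q.min(0),q.max(0),axis(plane("top",q,34)[:,:2]))
for y in range(int(q[:,1].min()),int(q[:,1].max())+1,2):
    r=q[q[:,1]==y][:,0];print(y,r.min(),r.max(),end="; ")
print()
def ell(n,im,lo,hi,b,z,nm):
    m=mask(im,lo,hi,b);c=max(cv2.findContours(m,cv2.RETR_EXTERNAL,cv2.CHAIN_APPROX_NONE)[0],key=len)[:,0]
    X=plane(n,c,z)[:,:2].astype(np.float32); print(nm,n,cv2.minEnclosingCircle(X),cv2.fitEllipse(X)[:2])
ell("top",T,(3,60,60),(20,255,255),(253,198,300,244),32,"stopper")
ell("top",T,(95,60,30),(125,255,255),(92,190,155,243),125,"jar")
ell("scene",S,(95,60,30),(125,255,255),(340,230,420,310),125,"jar")
ell("top",T,(3,60,40),(20,255,255),(226,198,252,226),75,"mug")
ell("top",T,(100,120,60),(125,255,255),(230,158,250,175),205,"softcap")
m=mask(T,(22,80,40),(35,255,255),(318,158,388,234));c=max(cv2.findContours(m,0,1)[0],key=len)[:,0]
X=plane("top",c,110)[:,:2].astype(np.float32);r=cv2.minAreaRect(X);print("tub",r,cv2.boxPoints(r))
print("spray head",plane("top",[[115,258],[128,248],[143,252]],195),"remover top",plane("top",[[352,239]],180))
V=[cv2.resize(T[130:275,85:390],None,fx=2.6,fy=2.6,interpolation=cv2.INTER_CUBIC)];cv2.imwrite("pics/top0z.png",V[0])
E
python3 m.py
```

```text
orange top (array([676.3, 104.6]), np.float64(-75.5289205545191), np.float64(78.77872476897784), np.float64(17.83397115197435))
orange scene (array([678.3, 103.7]), np.float64(104.17908905869707), np.float64(85.10125262288511), np.float64(19.62179156352061))
green top (array([427. , 129.8]), np.float64(-135.701739044756), np.float64(80.97513354222198), np.float64(14.349195428512111))
green scene (array([431.7, 130. ]), np.float64(44.280398355546154), np.float64(83.79561781833733), np.float64(14.372644077434643))
scoop box [261. 141.] [294. 169.] (array([ 668.4, -101.7]), np.float64(-123.79063362369267), np.float64(130.4598291564839), np.float64(43.47741690034751))
141 266.0 267.0; 143 263.0 264.0; 145 262.0 268.0; 147 261.0 272.0; 149 261.0 274.0; 151 262.0 276.0; 153 263.0 277.0; 155 265.0 280.0; 157 276.0 283.0; 159 279.0 285.0; 161 281.0 288.0; 163 284.0 290.0; 165 286.0 293.0; 167 289.0 294.0; 169 291.0 292.0; 
stopper top ((451.48944091796875, -109.23261260986328), 67.56029510498047) ((451.44244384765625, -109.28724670410156), (131.70518493652344, 132.38758850097656))
jar top ((
[... 178 characters left out ...]
3984375), 88.55868530273438) ((452.491943359375, 366.09600830078125), (124.4938735961914, 157.5917510986328))
mug top ((472.3670349121094, 8.549729347229004), 35.10361862182617) ((472.13726806640625, 8.390358924865723), (65.98501586914062, 68.22813415527344))
softcap top ((577.6776733398438, 10.289188385009766), 13.330755233764648) ((577.5977172851562, 10.17051887512207), (24.3707332611084, 25.082368850708008))
tub ((525.442138671875, -335.3157043457031), (148.11692810058594, 186.2560577392578), 72.38993072509766) [[ 414.3 -377.7]
 [ 591.8 -434.1]
 [ 636.6 -292.9]
 [ 459.1 -236.6]]
spray head [[322.2 328.6 195. ]
 [349.2 296.9 195. ]
 [339.8 256.2 195. ]] remover top [[ 390.5 -305.7  180. ]]
```

View pics/top0z.png

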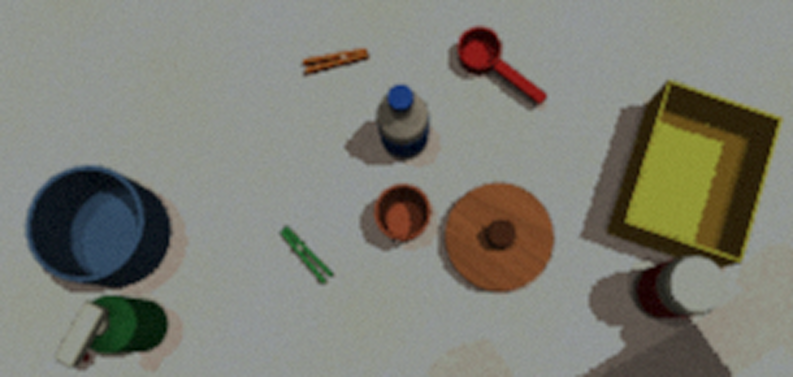

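The zoom shows the jar rim as a circle of about (27..144, 166..283) crop px. The tub rim corners are (667,82), (779,118), (741,260) and (625,220), the scoop cup rim centre is (480,50), its tip (543,99), and the knob (499,235). The spray head points away from the jar.

```bash
cat >> h.py <<'E'
def to(xyz,yang,s=None):
    """shift in tool axes and roll (deg, mod half turn) from measured pose to world TCP xyz, finger line at world angle yang"""
    from scipy.spatial.transform import Rotation as Ro
    s=s or arm.read_state(); R=Ro.from_quat(s["ee_rot"]).as_matrix()
    a=np.degrees(np.arctan2(R[1,1],R[0,1])); roll=(a-yang+90)%180-90
    return np.round(R.T@(np.array(xyz)-s["position"]),1),round(roll,1),"j6 %.2f"%s["joints"][5]
E
python3 - <<'E'
from h import *
np.set_printoptions(precision=1,suppress=True)
C=lambda p:np.array(p,float)/2.6+[85-.3,130-.3]
print("jar rim pts",plane("top",C([[27,224],[144,224],[86,166],[86,283]]),125))
print("jar scene",plane("scene",[[357,253],[415,253],[388,235],[384,272]],125))
t=plane("top",C([[667,82],[779,118],[741,260],[625,220]]),110);print("tub",t.mean(0),t)
print("tub scene",plane("scene",[[159,123],[210,114],[223,133],[169,147]],110))
print("cup",plane("top",C([[480,50]]),42),"tip",plane("top",C([[543,99]]),28),"knob",plane("top",C([[499,235]]),66))
print("scoop scene cup",plane("scene",[[192,215]],42),plane("scene",[[196,192]],28))
print("to orange",to([677.5,104,120],14.3))
E
```

```text
jar rim pts [[440.1 424.6 125. ]
 [443.8 294.5 125. ]
 [507.8 365.8 125. ]
 [376.8 352.3 125. ]]
jar scene [[488.9 311.5 125. ]
 [384.  391.1 125. ]
 [391.1 319.9 125. ]
 [480.6 382.2 125. ]]
tub [ 527.8 -339.1  110. ] [[ 630.8 -299.6  110. ]
 [ 591.  -430.   110. ]
 [ 423.8 -379.   110. ]
 [ 465.7 -247.8  110. ]]
tub scene [[ 593.9 -421.5  110. ]
 [ 437.5 -366.3  110. ]
 [ 462.4 -257.   110. ]
 [ 629.1 -296.6  110. ]]
cup [[685.4 -82.   42. ]] tip [[ 627.7 -163.5   28. ]] knob [[ 449.5 -107.4   66. ]]
scoop scene cup [[690.8 -80.9  42. ]] [[ 627.9 -162.4   28. ]]
to orange (array([-671.2,  485.9,  111.2]), np.float64(-83.9), 'j6 -0.26')
```

Emit:
{"method": "drive_tool", "body": {"targets": [[-0.2, -671, 486, -10, -84], [-0.2, -671, 486, -10, -84], [-0.2, -671, 486, -10, -84], [-0.2, -671, 486, -10, -84], [-0.2, -671, 486, -10, -84], [-0.2, -671, 486, -10, -84], [-0.2, -671, 486, -10, -84], [-0.2, -671, 486, -10, -84], [-0.2, -671, 486, -10, -84], [-0.2, -671, 486, -10, -84], [-0.2, -671, 486, -10, -84], [-0.2, -671, 486, -10, -84]]}}

```text
clock: 1.3
position: [551.1, -84.7, 238.4]
ee_rot: [0.79, -0.613, -0.0, 0.0]
contact_force: [0.1, -1.1, 0.9]
gripper_width: 51.1
grasp_force: 0.0
```

```bash
python3 -c "
from h import *
print(to([677.5,104,120],14.3),to([677.5,104,5],14.3),arm.read_state()['position'])"
```

```text
(array([-151.3, -169.4,  118.3]), np.float64(0.1), 'j6 0.11') (array([-151.2, -169.5,  233.3]), np.float64(0.1), 'j6 0.11') [551.10006962 -84.66723065 238.3797407 ]
```

Emit:
{"method": "drive_tool", "body": {"targets": [[-0.2, -151, -169, 20, 0], [-0.2, -151, -169, 20, 0], [-0.2, -151, -169, 20, 0], [-0.2, -151, -169, 30, 0], [-0.2, -151, -169, 80, 0], [-0.2, -151, -169, 130, 0], [-0.2, -151, -169, 160, 0], [-0.2, -151, -169, 160, 0], [-0.2, -151, -169, 160, 0]]}}

```text
clock: 2.2
position: [677.1, 101.3, 78.6]
ee_rot: [0.79, -0.613, 0.0, 0.001]
contact_force: [0.7, -0.1, 1.1]
gripper_width: 51.1
grasp_force: 0.0
```

Run:
```python
from h import *
np.set_printoptions(precision=1,suppress=True)
print(to([677.5,104,5],14.3),arm.read_state()['position'])
a=cv2.resize(arm.get_image("top")[120:270,90:310],None,fx=2.5,fy=2.5);b=cv2.resize(arm.get_image("scene")[160:300,170:390],None,fx=2.5,fy=2.5)
cv2.imwrite("pics/p1.png",cv2.resize(np.vstack([a,b]),None,fx=.8,fy=.8))
```

```text
(array([-2.6, -1.2, 73.6]), np.float64(0.1), 'j6 -0.13') [677.1 101.3  78.6]
```

View pics/p1.png

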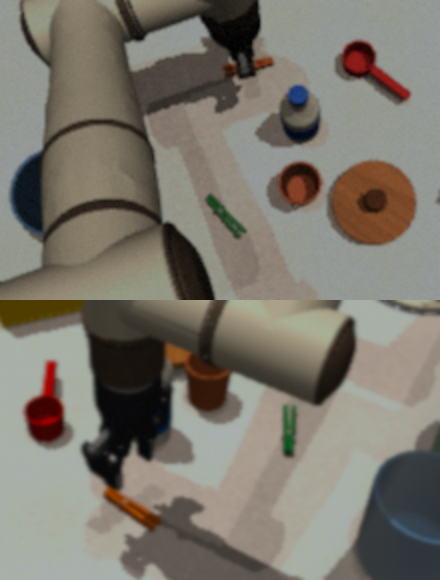

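The gripper stands over the orange peg, with its fingers at crop (245,65) in the top view. The fingers straddle the peg's width, so I will descend.

Emit:
{"method": "drive_tool", "body": {"targets": [[-0.2, -2.6, -1, 40, 0], [-0.2, -2.6, -1, 73, 0], [-0.2, -2.6, -1, 73, 0], [-0.2, -2.6, -1, 73, 0], [1, -2.6, -1, 73, 0], [1, -2.6, -1, 73, 0], [1, -2.6, -1, 73, 0], [1, -2.6, -1, 73, 0], [1, -2.6, -1, 30, 0], [1, -2.6, -1, -20, 0], [1, -2.6, -1, -70, 0], [1, -2.6, -1, -110, 0]]}}

```text
clock: 3.5
position: [677.7, 104.4, 192.9]
ee_rot: [0.79, -0.613, 0.001, -0.002]
contact_force: [1.2, 0.8, 0.0]
gripper_width: 16.1
grasp_force: 59.5
```

Run:
```python
from h import *
np.set_printoptions(precision=1,suppress=True)
for a in (0,14,45,90,135): print(a,to([442,358.5,230],a))
print(arm.read_state()['joints'])
```

```text
0 (array([-304.8,  165. ,  -37.8]), np.float64(14.4), 'j6 -0.14')
14 (array([-304.8,  165. ,  -37.8]), np.float64(0.4), 'j6 -0.14')
45 (array([-304.8,  165. ,  -37.8]), np.float64(-30.6), 'j6 -0.14')
90 (array([-304.8,  165. ,  -37.8]), np.float64(-75.6), 'j6 -0.14')
135 (array([-304.8,  165. ,  -37.8]), np.float64(59.4), 'j6 -0.14')
[ 0.4  0.5  0.1  0.  -1.2 -0.1]
```

Emit:
{"method": "drive_tool", "body": {"targets": [[1, -305, 165, -38, 0], [1, -305, 165, -38, 0], [1, -305, 165, -38, 0], [1, -305, 165, -38, 0], [1, -305, 165, -38, 0], [1, -305, 165, -38, 0], [1, -305, 165, -38, 0], [1, -305, 165, -38, 0], [1, -305, 165, -20, 0], [1, -305, 165, 20, 0], [1, -305, 165, 20, 0]]}}

```text
clock: 4.6
position: [439.0, 355.8, 164.1]
ee_rot: [0.79, -0.614, -0.001, 0.005]
contact_force: [-0.3, -0.6, -1.3]
gripper_width: 15.8
grasp_force: 59.5
```

Run:
```python
from h import *
np.set_printoptions(precision=1,suppress=True)
print(to([442,358.5,122],14))
a=arm.get_image("top")[150:300,60:260];b=arm.get_image("scene")[180:330,300:500]
cv2.imwrite("pics/p2.png",cv2.resize(np.hstack([a,b]),None,fx=2,fy=2))
```

```text
(array([-2.1, -4. , 42. ]), np.float64(0.3), 'j6 -0.72')
```

View pics/p2.png

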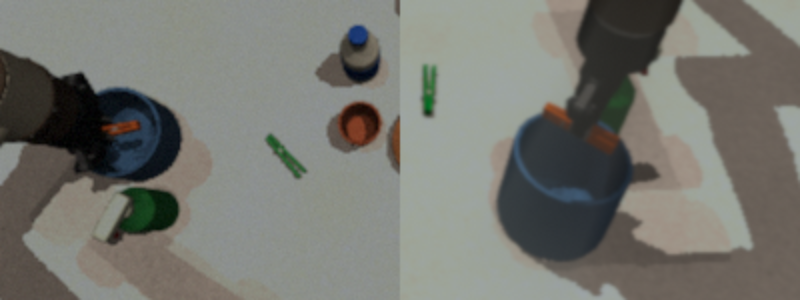

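The peg sits over the jar mouth at crop (120,128), about central. I will lower it to rim height and release.

Emit:
{"method": "drive_tool", "body": {"targets": [[1, -1, -2, 38, 0], [1, -1, -2, 38, 0], [1, -1, -2, 38, 0], [0.2, -1, -2, 38, 0], [0.2, -1, -2, 38, 0], [0.2, -1, -2, 38, 0], [0, -1, -2, -10, 0], [-0.2, -1, -2, -60, 0], [-0.2, -1, -2, -70, 0], [-0.2, -1, -2, -70, 0]]}}

```text
clock: 5.7
position: [444.0, 361.2, 241.9]
ee_rot: [0.79, -0.613, -0.0, -0.003]
contact_force: [-0.1, 1.0, 0.1]
gripper_width: 51.2
grasp_force: 0.0
```

Run:
```python
from h import *
print(to([429.5,130,230],134.5),to([429.5,130,5],134.5))
```

```text
(array([220.4,  71.6,  10.5]), np.float64(59.9), 'j6 -0.72') (array([221.4,  72.8, 235.5]), np.float64(59.9), 'j6 -0.72')
```

Emit:
{"method": "drive_tool", "body": {"targets": [[-0.2, 220, 72, 10, 60], [-0.2, 220, 72, 10, 60], [-0.2, 220, 72, 10, 60], [-0.2, 220, 72, 40, 60], [-0.2, 220, 72, 80, 60], [-0.2, 220, 72, 120, 60], [-0.2, 220, 72, 150, 60], [-0.2, 220, 72, 160, 60], [-0.2, 220, 72, 160, 60], [-0.2, 220, 72, 160, 60]]}}

```text
clock: 6.7
position: [428.9, 130.0, 79.4]
ee_rot: [-0.379, 0.925, 0.0, 0.001]
contact_force: [0.7, 0.9, 0.9]
gripper_width: 51.3
grasp_force: 0.0
```

Run:
```python
from h import *
print(to([429.5,130,5],134.5))
```

```text
(array([-0.3, -0.4, 74.4]), np.float64(0.1), 'j6 -1.45')
```

Emit:
{"method": "drive_tool", "body": {"targets": [[-0.2, 0, 0, 40, 0], [-0.2, 0, 0, 74, 0], [-0.2, 0, 0, 74, 0], [-0.2, 0, 0, 74, 0], [1, 0, 0, 74, 0], [1, 0, 0, 74, 0], [1, 0, 0, 74, 0], [1, 0, 0, 74, 0], [1, 0, 0, 30, 0], [1, 0, 0, -20, 0], [1, 0, 0, -70, 0], [1, 0, 0, -120, 0]]}}

```text
clock: 7.9
position: [427.7, 128.9, 201.8]
ee_rot: [-0.378, 0.926, 0.0, 0.001]
contact_force: [1.6, 0.7, -1.1]
gripper_width: 16.2
grasp_force: 59.0
```

Run:
```python
from h import *
for a in(14,45,90): print(to([440,357,230],a))
```

```text
(array([-168.4,  154.3,  -27.9]), np.float64(-59.6), 'j6 -1.45')
(array([-168.4,  154.3,  -27.9]), np.float64(89.4), 'j6 -1.45')
(array([-168.4,  154.3,  -27.9]), np.float64(44.4), 'j6 -1.45')
```

Emit:
{"method": "drive_tool", "body": {"targets": [[1, -168, 154, -28, 0], [1, -168, 154, -28, 0], [1, -168, 154, -28, 0], [1, -168, 154, -28, 0], [1, -168, 154, -28, 0], [1, -168, 154, 20, 0], [1, -168, 154, 60, 0], [1, -168, 154, 76, 0], [1, -168, 154, 76, 0], [1, -168, 154, 76, 0]]}}

```text
clock: 8.9
position: [441.0, 357.2, 123.9]
ee_rot: [-0.378, 0.926, 0.0, 0.001]
contact_force: [0.1, -0.8, 0.6]
gripper_width: 16.4
grasp_force: 59.0
```

Emit:
{"method": "drive_tool", "body": {"targets": [[0.2, 0, 0, 0, 0], [0.2, 0, 0, 0, 0], [0.2, 0, 0, 0, 0], [0, 0, 0, -50, 0], [-0.2, 0, 0, -100, 0], [-0.2, 0, 0, -120, 0], [-0.2, 0, 0, -120, 0]]}}

```text
clock: 9.6
position: [441.9, 358.3, 247.7]
ee_rot: [-0.378, 0.926, 0.002, 0.004]
contact_force: [-0.6, -0.3, 0.7]
gripper_width: 51.2
grasp_force: 0.0
```

Run:
```python
from h import *
# scoop grasp point 8 mm along the handle from origin
cup=np.array([687.,-81.5]);tip=np.array([628,-163.]);d=(tip-cup)/np.linalg.norm(tip-cup);c=(cup+tip)/2+d*(-14.5+8)
print(c,np.degrees(np.arctan2(*d[::-1])))
print(to([*c,250],-36),to([*c,14],-36),arm.read_state()["position"])
```

```text
[ 661.31158305 -116.98484714] -125.90177085445247
(array([ 175.8, -493.1,   -4.5]), np.float64(-9.6), 'j6 -1.76') (array([ 178.2, -493.3,  231.5]), np.float64(-9.6), 'j6 -1.76') [441.90112267 358.33349911 247.68100165]
```

Emit:
{"method": "drive_tool", "body": {"targets": [[-0.2, 176, -493, -5, -10], [-0.2, 176, -493, -5, -10], [-0.2, 176, -493, -5, -10], [-0.2, 176, -493, -5, -10], [-0.2, 176, -493, -5, -10], [-0.2, 176, -493, -5, -10], [-0.2, 176, -493, -5, -10], [-0.2, 176, -493, -5, -10], [-0.2, 176, -493, -5, -10], [-0.2, 176, -493, -5, -10], [-0.2, 176, -493, 40, -10], [-0.2, 176, -493, 80, -10]]}}

```text
clock: 10.8
position: [660.4, -122.2, 160.9]
ee_rot: [-0.455, 0.891, -0.0, 0.001]
contact_force: [-1.1, 0.9, -1.1]
gripper_width: 51.0
grasp_force: 0.0
```

Emit:
{"method": "drive_tool", "body": {"targets": [[-0.2, 0, 0, 20, 0], [-0.2, 0, 0, 40, 0], [-0.2, 0, 0, 60, 0], [-0.2, 0, 0, 60, 0]]}}

```text
clock: 11.2
position: [656.6, -118.5, 98.1]
ee_rot: [-0.457, 0.89, 0.002, -0.004]
contact_force: [-0.1, 0.1, -1.3]
gripper_width: 51.0
grasp_force: 0.0
```

Run:
```python
from h import *
print(to([661.3,-117,12],-36),arm.read_state()["position"])
T=arm.get_image("top");S=arm.get_image("scene")
r=lambda im:cv2.resize(im,(400,300))
cv2.imwrite("pics/p3.png",np.vstack([np.hstack([r(T[120:195,230:330]),r(S[170:245,150:250])]),np.hstack([r(T[160:280,70:230]),r(S[225:315,330:450])])]))
```

```text
(array([-4.4, -3.6, 86. ]), np.float64(0.3), 'j6 -0.68') [ 656.58373883 -118.54337859   98.07837405]
```

View pics/p3.png

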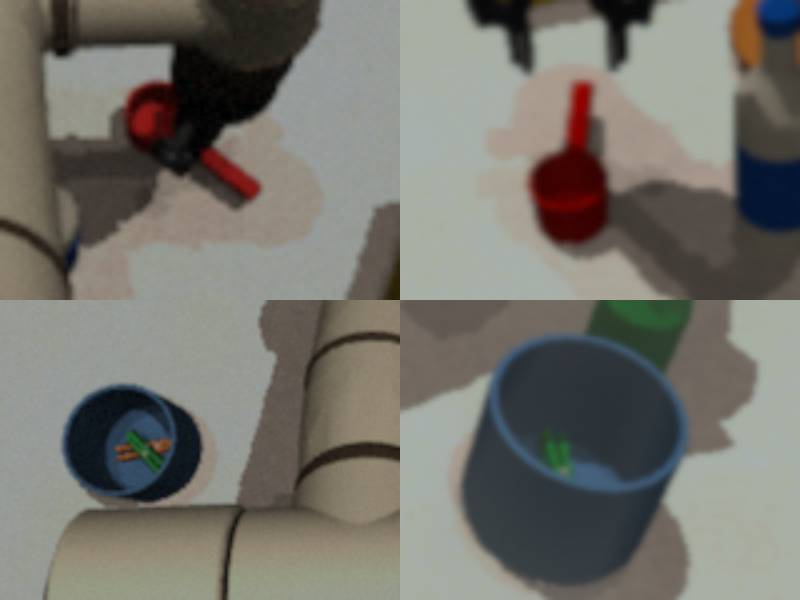

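Both pegs lie in the jar (crop (140,450) top, (555,455) scene). The fingers (crop (170,150)) stand over the scoop's handle just past the cup.

Emit:
{"method": "drive_tool", "body": {"targets": [[-0.2, -4, -3, 40, 0], [-0.2, -4, -3, 70, 0], [-0.2, -4, -3, 85, 0], [-0.2, -4, -3, 85, 0], [-0.2, -4, -3, 85, 0]]}}

```text
clock: 11.8
position: [665.6, -117.2, 19.2]
ee_rot: [-0.457, 0.889, -0.001, 0.001]
contact_force: [-0.1, 0.1, 0.9]
gripper_width: 51.2
grasp_force: 0.0
```

Emit:
{"method": "drive_tool", "body": {"targets": [[1, 0, 0, 0, 0], [1, 0, 0, 0, 0], [1, 0, 0, 0, 0], [1, 0, 0, 0, 0], [1, 0, 0, -40, 0], [1, 0, 0, -80, 0], [1, 0, 0, -120, 0], [1, 0, 0, -160, 0], [1, 0, 0, -200, 0], [1, 0, 0, -200, 0]]}}

```text
clock: 12.8
position: [667.5, -117.6, 225.4]
ee_rot: [-0.457, 0.889, -0.004, 0.006]
contact_force: [0.3, -0.3, 0.1]
gripper_width: 14.4
grasp_force: 59.7
```

Run:
```python
from h import *
np.set_printoptions(precision=1,suppress=True)
print("jar",plane("scene",[[386.7,258.9],[357,252],[416.4,264]],125))
s=arm.read_state();print(s["position"],s["joints"],s["wrist_torque"])
# scoop x axis (handle) is at -126; tub x axis at -17.2 or 162.8
h=np.radians(-17.2);d=np.array([np.cos(h),np.sin(h)])
for sg,ya in((1,-17.2+90),(-1,-17.2+90)):
    c=np.array([528,-338])+sg*d*-6  # scoop mid 14.5 at centre, grasp at 8
    print(sg,to([*c,225],ya))
T=arm.get_image("top");S=arm.get_image("scene");r=lambda im:cv2.resize(im,(400,300))
cv2.imwrite("pics/p4.png",np.hstack([r(T[110:230,220:380]),r(S[110:230,130:290])]))
```

```text
jar [[448.2 362.9 125. ]
 [486.8 309.6 125. ]
 [406.7 411.8 125. ]]
[ 667.5 -117.6  225.4] [ 0.1  0.5  0.1  0.  -1.2 -0.7] [-0.  0. -0.]
1 (array([262.3,  -9. ,  -1.3]), np.float64(71.6), 'j6 -0.69')
-1 (array([258.5, -20.4,  -1.1]), np.float64(71.6), 'j6 -0.69')
```

View pics/p4.png

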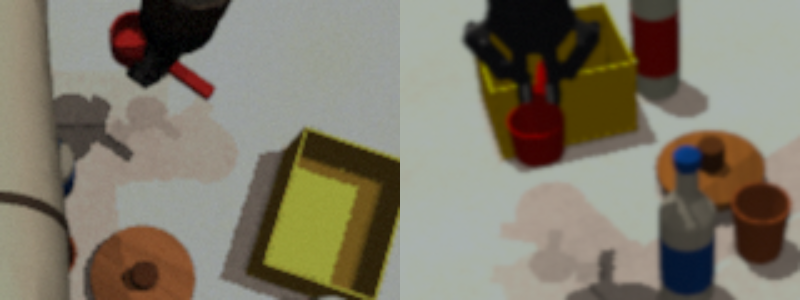

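Emit:
{"method": "drive_tool", "body": {"targets": [[1, 257, -23, 0, 72], [1, 257, -23, 0, 72], [1, 257, -23, 0, 72], [1, 257, -23, 0, 72], [1, 257, -23, 0, 72], [1, 257, -23, 0, 72], [1, 257, -23, 0, 72], [1, 257, -23, 0, 72], [1, 257, -23, 0, 72], [1, 257, -23, 0, 72], [1, 257, -23, 30, 72], [1, 257, -23, 40, 72]]}}

```text
clock: 14.1
position: [531.3, -338.2, 173.6]
ee_rot: [0.153, 0.988, 0.001, -0.003]
contact_force: [-0.0, -0.1, -1.2]
gripper_width: 14.3
grasp_force: 59.6
```

Run:
```python
from h import *
print(to([536.6,-340.7,52],72.8),arm.read_state()["position"])
T=arm.get_image("top");S=arm.get_image("scene");r=lambda im:cv2.resize(im,(400,300))
cv2.imwrite("pics/p5.png",np.hstack([r(T[130:250,280:440]),r(S[70:190,130:290])]))
```

```text
(array([ -6.6,  -1. , 121.5]), np.float64(-0.4), 'j6 -1.57') [ 531.31493956 -338.21381479  173.55216896]
```

View pics/p5.png

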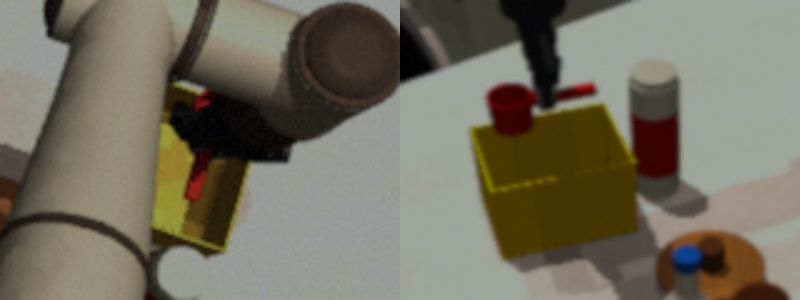

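The scoop is over the tub, lengthwise and level (cup at scene crop (512,110), tip (592,90); handle at top crop (200,175)). I will lower it in.

Emit:
{"method": "drive_tool", "body": {"targets": [[1, -4, -1, 30, 0], [1, -4, -1, 60, 0], [1, -4, -1, 90, 0], [1, -4, -1, 115, 0], [1, -4, -1, 115, 0], [1, -4, -1, 115, 0], [0.3, -4, -1, 115, 0], [0.3, -4, -1, 115, 0], [0.3, -4, -1, 115, 0], [0.3, -4, -1, 70, 0], [0.3, -4, -1, 20, 0], [0.3, -4, -1, -30, 0]]}}

```text
clock: 15.4
position: [536.6, -341.6, 209.9]
ee_rot: [0.153, 0.988, -0.0, 0.0]
contact_force: [1.6, -1.0, -0.3]
gripper_width: 29.9
grasp_force: 0.0
```

Emit:
{"method": "drive_tool", "body": {"targets": [[-0.2, 0, 0, -30, 0], [-0.2, 0, 0, -30, 0]]}}

```text
clock: 15.6
position: [539.2, -343.0, 245.1]
ee_rot: [0.153, 0.988, -0.002, 0.007]
contact_force: [0.1, -0.5, 0.0]
gripper_width: 51.2
grasp_force: 0.0
```

Run:
```python
from h import *
for a in(0,45,72.8,90,110): print(a,to([450,-108.5,160],a))
print(arm.read_state()["position"])
```

```text
0 (array([157. , 196.8,  82.6]), np.float64(72.4), 'j6 -1.57')
45 (array([157. , 196.8,  82.6]), np.float64(27.4), 'j6 -1.57')
72.8 (array([157. , 196.8,  82.6]), np.float64(-0.4), 'j6 -1.57')
90 (array([157. , 196.8,  82.6]), np.float64(-17.6), 'j6 -1.57')
110 (array([157. , 196.8,  82.6]), np.float64(-37.6), 'j6 -1.57')
[ 539.21402347 -342.96834684  245.12988879]
```

Emit:
{"method": "drive_tool", "body": {"targets": [[-0.2, 157, 197, 0, 0], [-0.2, 157, 197, 0, 0], [-0.2, 157, 197, 0, 0], [-0.2, 157, 197, 0, 0], [-0.2, 157, 197, 30, 0], [-0.2, 157, 197, 80, 0], [-0.2, 157, 197, 120, 0], [-0.2, 157, 197, 150, 0], [-0.2, 157, 197, 150, 0], [-0.2, 157, 197, 150, 0]]}}

```text
clock: 16.6
position: [447.2, -106.5, 88.0]
ee_rot: [0.153, 0.988, -0.0, -0.0]
contact_force: [0.2, -0.0, 0.7]
gripper_width: 51.3
grasp_force: 0.0
```

Run:
```python
from h import *
print(to([450,-108.5,37],72.8),arm.read_state()["position"])
T=arm.get_image("top");S=arm.get_image("scene");r=lambda im:cv2.resize(im,(400,300))
cv2.imwrite("pics/p6.png",np.vstack([np.hstack([r(T[130:250,280:440]),r(S[90:210,130:290])]),np.hstack([r(T[165:285,200:360]),r(S[130:220,200:320])])]))
```

```text
(array([-3.3, -1.1, 51. ]), np.float64(-0.4), 'j6 -2.00') [ 447.18664262 -106.45354649   87.98040472]
```

View pics/p6.png

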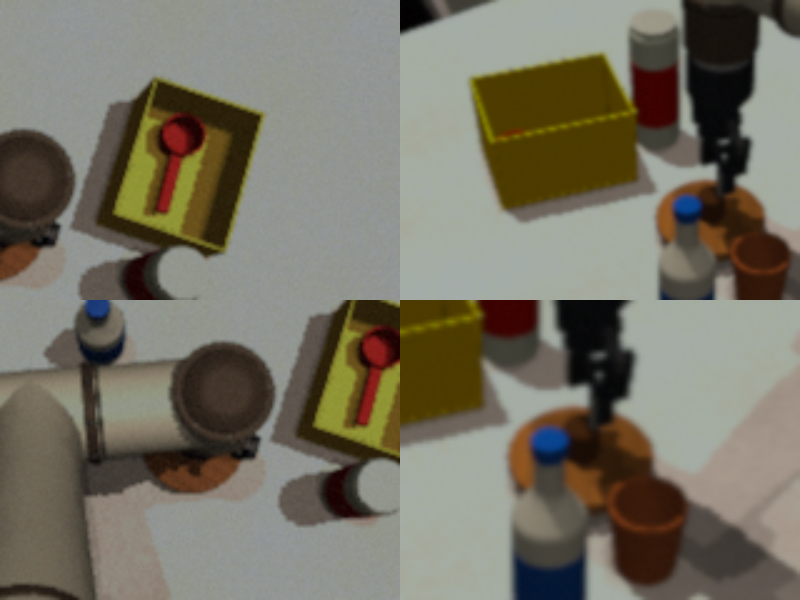

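The scoop lies flat in the tub (crop (180,150)), well below the rim. The gripper is over the stopper knob (scene crop (585,435)).

Emit:
{"method": "drive_tool", "body": {"targets": [[-0.2, -3.5, -1, 20, 0], [-0.2, -3.5, -1, 40, 0], [-0.2, -3.5, -1, 50, 0], [-0.2, -3.5, -1, 50, 0], [-0.2, -3.5, -1, 50, 0]]}}

```text
clock: 17.2
position: [450.8, -108.4, 38.6]
ee_rot: [0.153, 0.988, 0.0, 0.001]
contact_force: [-0.0, -0.4, 0.2]
gripper_width: 51.7
grasp_force: 0.0
```

Emit:
{"method": "drive_tool", "body": {"targets": [[1, 0, 0, 0, 0], [1, 0, 0, 0, 0], [1, 0, 0, 0, 0], [1, 0, 0, 0, 0]]}}

```text
clock: 17.6
position: [450.7, -108.4, 39.0]
ee_rot: [0.153, 0.988, 0.0, 0.001]
contact_force: [-0.7, -0.0, 4.3]
gripper_width: 32.3
grasp_force: 59.2
```

Emit:
{"method": "drive_tool", "body": {"targets": [[1, 0, 0, -20, 0], [1, 0, 0, -50, 0], [1, 0, 0, -100, 0], [1, 0, 0, -150, 0], [1, 0, 0, -200, 0], [1, 0, 0, -240, 0], [1, 0, 0, -240, 0]]}}

```text
clock: 18.3
position: [452.7, -108.5, 284.5]
ee_rot: [0.153, 0.988, 0.001, 0.007]
contact_force: [0.6, 0.5, -1.3]
gripper_width: 32.4
grasp_force: 59.7
```

Run:
```python
from h import *
for a in(20,45,72.8,128): print(a,to([443.5,360,270],a))
print(arm.read_state())
```

```text
20 (array([150.5, 443.8,  14.3]), np.float64(52.4), 'j6 -1.99')
45 (array([150.5, 443.8,  14.3]), np.float64(27.4), 'j6 -1.99')
72.8 (array([150.5, 443.8,  14.3]), np.float64(-0.4), 'j6 -1.99')
128 (array([150.5, 443.8,  14.3]), np.float64(-55.6), 'j6 -1.99')
{'clock': 18.3, 'joints': array([ 0.11637861,  0.06304686, -0.28153768,  0.00207102, -1.21151684,
       -1.99455998]), 'joint_vel': array([-0.00133698,  0.05750173, -0.12432682, -0.05846035,  0.05599068,
       -0.00119519]), 'joint_efforts': array([-1.14953751e-01, -2.38496554e+01,  1.99039024e+01,  4.56191674e+00,
       -3.86697287e-01, -3.85202802e-04]), 'position': array([ 452.7487128 , -108.53962572,  284.53542874]), 'ee_rot': array([0.1527312 , 0.98823998, 0.00102348, 0.00734042]), 'contact_force': array([ 0.58717618,  0.48544464, -1.29681188]), 'wrist_torque': array([ 0.0525977, -0.068639 ,  0.0026076]), 'grasp_force': 59.74634885787964, 'gripper_width': 32.40378474352596}
```

Emit:
{"method": "drive_tool", "body": {"targets": [[1, 150, 444, 5, -56], [1, 150, 444, 5, -56], [1, 150, 444, 5, -56], [1, 150, 444, 5, -56], [1, 150, 444, 5, -56], [1, 150, 444, 5, -56], [1, 150, 444, 5, -56], [1, 150, 444, 5, -56], [1, 150, 444, 5, -56], [1, 150, 444, 5, -56], [1, 150, 444, 5, -56], [1, 150, 444, 5, -56]]}}

```text
clock: 19.5
position: [440.7, 359.6, 271.7]
ee_rot: [-0.329, 0.944, -0.001, -0.001]
contact_force: [1.0, 0.5, -2.3]
gripper_width: 32.1
grasp_force: 60.0
```

Emit:
{"method": "drive_tool", "body": {"targets": [[1, 0, 0, 40, 0], [1, 0, 0, 70, 0], [1, 0, 0, 70, 0], [1, 0, 0, 70, 0]]}}

```text
clock: 19.9
position: [441.9, 359.2, 203.5]
ee_rot: [-0.328, 0.945, -0.0, 0.0]
contact_force: [0.3, 0.2, -1.5]
gripper_width: 32.5
grasp_force: 60.0
```

Run:
```python
from h import *
np.set_printoptions(precision=1,suppress=True)
s=arm.read_state();print(s["position"],s["ee_rot"],s["joints"][5],to([443.5,360,145],128))
T=arm.get_image("top");S=arm.get_image("scene");cv2.imwrite("pics/S7.png",S);cv2.imwrite("pics/T7.png",T)
# rim drawn at two candidate centres on the first scene picture, small check
A=cv2.imread("pics/scene0.png");a=np.linspace(0,2*np.pi,60)
A=cv2.resize(A,None,fx=4,fy=4,interpolation=cv2.INTER_CUBIC)
B=cv2.resize(cv2.imread("pics/top0.png"),None,fx=4,fy=4,interpolation=cv2.INTER_CUBIC)
for n,I in(("scene",A),("top",B)):
    p=proj(n,np.c_[443.5+66*np.cos(a),360+66*np.sin(a),125+0*a])*4+1.5
    cv2.polylines(I,[p.astype(int)],True,(0,0,255),1)
r=lambda im:cv2.resize(im,(400,300),interpolation=cv2.INTER_CUBIC)
cv2.imwrite("pics/p7.png",np.vstack([np.hstack([A[910:1210,1320:1720],B[720:1020,320:720]]),np.hstack([r(S[200:305,320:460]),r(T[170:275,60:200])])]))
```

```text
[441.9 359.2 203.5] [-0.3  0.9 -0.   0. ] -1.8697428946514425 (array([-1.7, -0.3, 58.5]), np.float64(0.3), 'j6 -1.87')
```

View pics/p7.png

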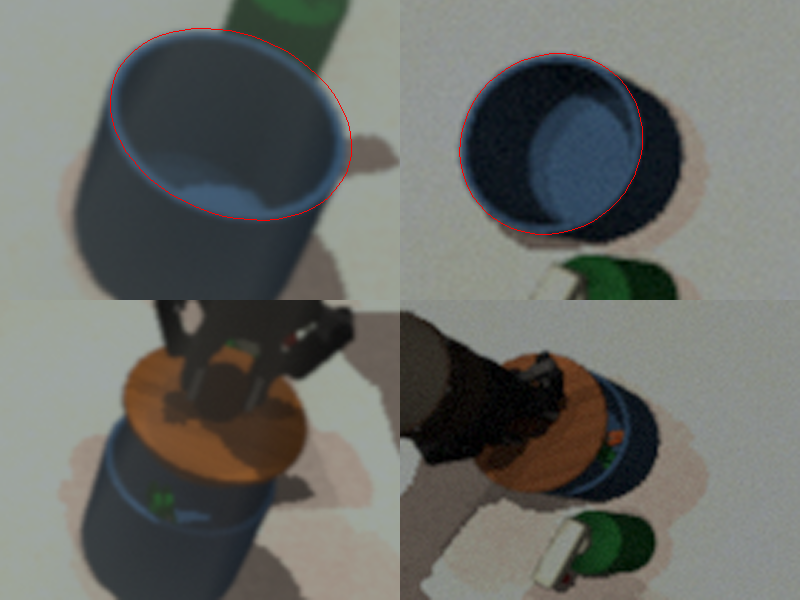

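The drawn rim (centre 443.5,360) fits the jar in both views within about 2 mm. The stopper hangs level above the jar, so I will measure its offset in the grip.

Run:
```python
from h import *
from scipy.optimize import least_squares as LS
np.set_printoptions(precision=1,suppress=True)
def fit(X,r,x0,free=False):
    f=lambda p:np.hypot(X[:,0]-p[0],X[:,1]-p[1])-r
    o=LS(f,x0,loss="soft_l1",f_scale=1.5);return o.x,np.median(abs(f(o.x)))
z=arm.read_state()["position"][2]-39
for n,b in(("scene",(355,205,435,275)),("top",(85,180,140,248))):
    im=cv2.imread("pics/S7.png" if n=="scene" else "pics/T7.png")
    m=mask(im,(3,70,40),(20,255,255),b)
    c=cv2.convexHull(max(cv2.findContours(m,0,1)[0],key=len))[:,0]
    c=max(cv2.findContours(m,0,cv2.CHAIN_APPROX_NONE)[0],key=len)[:,0]
    print("flange",n,*[fit(plane(n,c,z+h),67,[443,359]) for h in(32,28)])
for n,b,f in(("top",(92,190,148,243),"top0"),("scene",(340,230,420,310),"scene0")):
    im=cv2.imread(f"pics/{f}.png");H=hsv(im)
    p=proj(n,np.c_[443.5+66*np.cos(np.arange(0,6.28,.05)),360+66*np.sin(np.arange(0,6.28,.05)),125+np.zeros(126)])
    # strongest outside edge along each radial ray, on the rim plane
    g=cv2.GaussianBlur(H[:,:,1],(0,0),.8).astype(np.float32);Q=[];R=np.arange(54,78,.5)
    for a in np.arange(0,6.28,.05):
        W=np.c_[443.5+R*np.cos(a),360+R*np.sin(a),125+0*R];q=proj(n,W).astype(np.float32)
        v=cv2.remap(g,q[:,:1],q[:,1:],cv2.INTER_LINEAR)[:,0];d=np.diff(v);k=d.argmin()
        if d[k]<-4:Q.append(W[k,:2])
    Q=np.array(Q);print("rim",n,len(Q),fit(Q,66,[443,360]),fit(Q,65,[443,360]))
```

```text
flange scene (array([452.6, 363.5]), np.float64(4.454553758849968)) (array([449.1, 362.1]), np.float64(4.068972157862394))
flange top (array([443.7, 361.9]), np.float64(2.8872807282711648)) (array([444. , 363.2]), np.float64(2.5012198301554065))
rim top 97 (array([442.9, 358.3]), np.float64(1.2502769344156093)) (array([443.3, 359.3]), np.float64(0.9705106456522117))
rim scene 82 (array([447.6, 359.5]), np.float64(1.3259266887614558)) (array([447.3, 359.3]), np.float64(0.742059590542496))
```

Emit:
{"method": "drive_tool", "body": {"targets": [[1, -1, 0, 20, 0], [1, -1, 0, 40, 0], [1, -1, 0, 48, 0], [1, -1, 0, 48, 0], [1, -1, 0, 48, 0], [1, -1, 0, 48, 0]]}}

```text
clock: 20.6
position: [442.7, 361.6, 156.1]
ee_rot: [-0.329, 0.944, 0.001, 0.001]
contact_force: [-0.8, 0.2, -2.0]
gripper_width: 32.5
grasp_force: 60.1
```

Run:
```python
from h import *
np.set_printoptions(precision=1,suppress=True)
s=arm.read_state();print(s["position"],s["contact_force"],s["wrist_torque"])
T=arm.get_image("top");S=arm.get_image("scene");r=lambda im:cv2.resize(im,(400,400),interpolation=cv2.INTER_CUBIC)
cv2.imwrite("pics/p8.png",np.hstack([r(S[220:310,340:430]),r(T[180:260,80:160])]))
```

```text
[442.7 361.6 156.1] [-0.8  0.2 -2. ] [0.  0.  0.1]
```

View pics/p8.png

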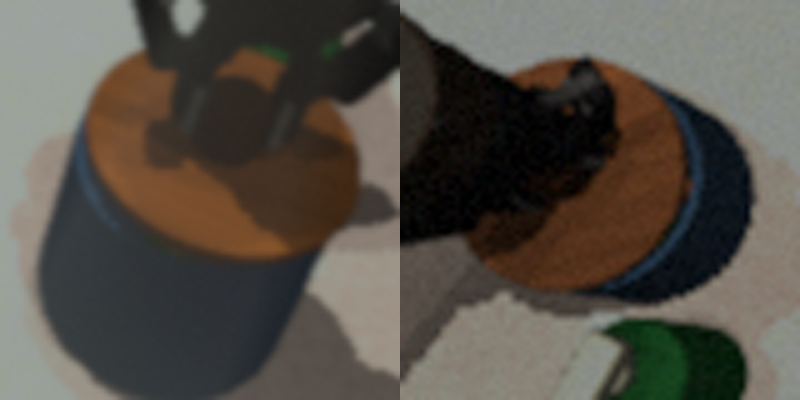

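The stopper is entering the mouth, its flange about 15 mm above the rim and level. I will make a small lateral correction and go on gently.

Emit:
{"method": "drive_tool", "body": {"targets": [[1, 0, -2, 4, 0], [1, 0, -2, 8, 0], [1, 0, -2, 8, 0], [1, 0, -2, 8, 0]]}}

```text
clock: 21.1
position: [443.2, 359.1, 146.3]
ee_rot: [-0.329, 0.944, -0.0, -0.0]
contact_force: [-0.1, 0.4, -1.5]
gripper_width: 32.3
grasp_force: 60.1
```

Emit:
{"method": "drive_tool", "body": {"targets": [[1, 0, 0, 3, 0], [1, 0, 0, 5, 0], [1, 0, 0, 5, 0], [1, 0, 0, 5, 0]]}}

```text
clock: 21.5
position: [443.3, 359.3, 141.5]
ee_rot: [-0.329, 0.944, -0.0, -0.0]
contact_force: [-0.3, 1.3, -0.8]
gripper_width: 32.2
grasp_force: 60.0
```

Emit:
{"method": "drive_tool", "body": {"targets": [[1, 0, 0, 1, 0], [1, 0, 0, 2, 0], [1, 0, 0, 3, 0], [1, 0, 0, 3, 0]]}}

```text
clock: 21.9
position: [443.3, 359.3, 140.0]
ee_rot: [-0.329, 0.944, 0.0, 0.0]
contact_force: [-2.8, -1.6, 4.8]
gripper_width: 32.4
grasp_force: 61.0
```

Emit:
{"method": "drive_tool", "body": {"targets": [[0.3, 0, 0, 0, 0], [0, 0, 0, 0, 0], [-0.1, 0, 0, 0, 0], [-0.1, 0, 0, -30, 0], [-0.1, 0, 0, -80, 0], [-0.1, 0, 0, -130, 0], [-0.1, 0, 0, -130, 0]]}}

```text
clock: 22.6
position: [446.5, 362.0, 277.1]
ee_rot: [-0.329, 0.944, 0.004, 0.008]
contact_force: [-0.1, 0.5, 0.2]
gripper_width: 46.9
grasp_force: 0.0
```

Emit:
{"method": "drive_tool", "body": {"targets": [[-0.1, 0, -100, 0, 0], [-0.1, 0, -200, 0, 0], [-0.1, 0, -200, 0, 0], [-0.1, 0, -200, 0, 0], [-0.1, 0, -200, 0, 0], [-0.1, 0, -200, 0, 0]]}}

```text
clock: 23.2
position: [568.1, 201.3, 267.8]
ee_rot: [-0.327, 0.945, 0.0, -0.0]
contact_force: [-0.2, 1.2, -0.2]
gripper_width: 47.3
grasp_force: 0.0
```

Run:
```python
from h import *
T=arm.get_image("top");S=arm.get_image("scene");print(arm.read_state()["position"])
cv2.imwrite("pics/p9.png",np.hstack([cv2.resize(S[215:315,335:435],(400,400),interpolation=cv2.INTER_CUBIC),np.vstack([cv2.resize(T[170:270,70:203],(400,300)),cv2.resize(S,(400,300))])[:600][:400+200][:400]]) if 0 else np.vstack([np.hstack([cv2.resize(S[215:315,330:463],(400,300),interpolation=cv2.INTER_CUBIC),cv2.resize(T[170:270,70:203],(400,300),interpolation=cv2.INTER_CUBIC)]),np.hstack([cv2.resize(S,(400,300)),cv2.resize(T,(400,300))])]))
```

```text
[567.20538366 202.96327901 268.24698922]
```

View pics/p9.png

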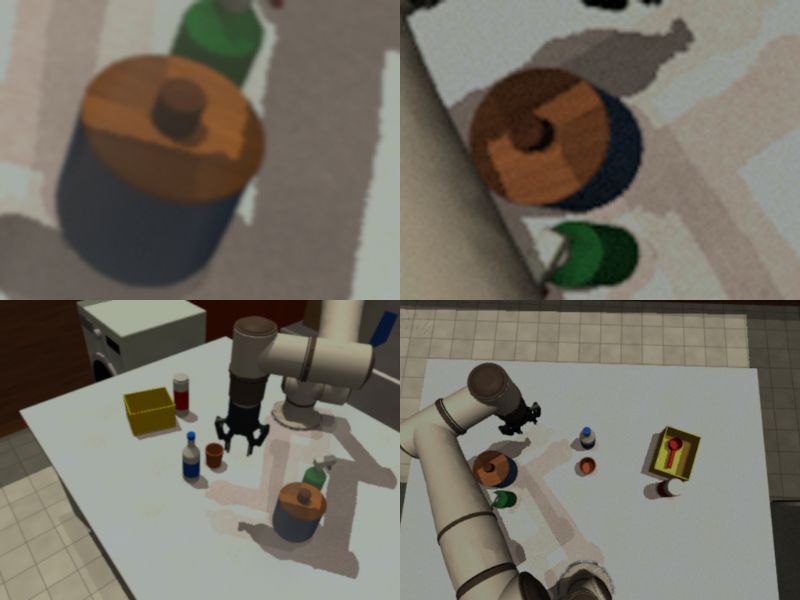

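The stopper sits level with its flange on the rim (scene crop (175,130)). The scoop is inside the tub, both pegs are in the jar, everything else stands where it was, and the arm is clear.

```bash
python3 -c "
from bench import arm
print(arm.job_done())"
```

```text
the job is handed in; nothing more can be done
None
```

The job is handed in at about 23 s: both pegs are in the jar, the scoop lies flat in the tub below the rim, and the stopper looks level and fully home, with the other items upright and apparently unmoved in the last pictures.

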